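Turn over the wrong stock tags

ROBOT

A 6-joint arm with a two-finger parallel gripper is mounted at the origin on the work surface. World frame = base frame: x ahead of the robot, y to its left, z up, the work surface at z = 0. Lengths are in mm, angles in rad, forces in N, time in s.
With the tool pointing down it reaches from about 350 to 875 mm from the base axis. Payload 4.2 kg.
Tool frame: the origin (TCP) lies between the finger pads; the fingertips stand 25 mm ahead of it and the grasp point (between the pads) lies 6 mm ahead of it; y points along the fingers, x is the direction in which the jaws open and shut, and the axes are right-handed (so a half turn about y gives the same grasp; the last joint's range is limited). The gripper opens to 85 mm and grips with 20 to 120 N. Pads are 22 mm wide; open, the fingers measure 114 mm over their backs; the gripper's body (76 mm by 85 mm) begins 54 mm behind the grasp point. The pads swing forward as they close: fully open they stand 13 mm farther back than shut.
Start: joints at [-0.883, 0.385, 0.008, 0, -1.194, -0.259], TCP at [259.875, -568.388, 218.512] pointing down, gripper open.
Joint ranges: [-3.14, 3.14], [-1.21, 2.06], [-1.07, 1.41], [-3.16, 2.05], [-2.99, -0.16], [-3.1, 3.1]. Speed limits (rad/s): [2.79, 2.79, 3.14, 3.14, 3.14, 3.14].

INTERFACE

Orientations are given as a 3x3 rotation matrix whose columns are the frame's x, y, z axes.
In Python, from station import ctrl, get_image, camera_model, job gives the robot as it stands.
- The arm moves only by the shell command python3 -m handwheel 'ROWS' [FORCE]. ROWS is JSON, a list that holds one entry, the list of rows, each a list of 7 numbers: the shift along the tool's x, y, z in mm, then the turn, a rotation vector about the tool's x, y, z in rad, then the gripper command: -1 is shut, 1 is fully open, values between are in proportion. In form: [[[tx, ty, tz, ax, ay, az, hand], ...]]. A call has exactly 5 rows; each row shifts and turns the pose as measured when the row begins, along the tool's axes as they then stand; what a row does not reach is not made up. A row lasts 1/10 s, in which the tool goes at most 50 mm and 8.59 degrees, less where a joint would pass 70% of its speed; a pose out of reach is approached as far as the arm can. A call is refused whole if a number of a shift passes 50 or a number of a turn 0.15, either way. A call with a gripper value outside its range is refused whole. The fingers move at their own pace and stop on an object; FORCE is the grip in N (left out, the last holds). Time passes only in rows, so rows that do not move let the fingers close, or fill a call up. It gives the time, the measured TCP pose, the force and the opening at its end, in the units of the state.
- ctrl.state(): the state, without advancing time (a new reading comes with each control period).
- get_image(name): name is "side" or "top"; returns (picture, depth): 420x560x3 uint8, red, green, blue; 420x560 float32, mm along the optical axis (not along the pixel's ray), 0 where there is no reading.
- camera_model(name): a dict with "camera_matrix" (3x3 intrinsics, pixels), "rvec" (rotation vector, rad) and "tvec" (3), from world to camera coordinates, as OpenCV has them. Camera axes: x right, y down, z forward; pixel columns grow to the right and rows downward; lengths in mm; the calibration is good to about 2 mm. A picture is of the moment at which its call begins. camera_model takes no time and is no camera call.
- job.finish_job(): hands the job in, once; it reports no verdict.
The state is a dict: "t": time; "joint_positions": joint angles; "qd": joint speeds; "joint_torque": joint torques, N m; "position": TCP position; "ee_rot": TCP orientation; "wrist_force": force on the tool from outside, world axes, zero at the start; "ft_torque": the same for the moment, N m; "opening": finger opening in mm.
Only numpy, scipy, OpenCV 4.12 (cv2) and the standard library are available. Lean on these libraries where they do the work, as an engineer would, in place of code of your own. Each camera call takes 0.05 s, during which the arm holds its last target.

TASK

Each parts bin on the board has a hinged stock tag in front of it: laid back towards the bin the tag shows its solid disc (full), tipped forward away from the bin it shows its open ring (reorder). With a fingertip, push over only the tags that are wrong, so that the bins heaped full show the disc and the nearly empty bins show the ring, every tag lying fully over on its rest. Leave the tags that are already right alone, push gently without pinching a tag or knocking the bins, and do not pick up or move the loose things standing about.

Things in the scene. Friction and masses are not known exactly. Their poses are not given: they have to be found in the camera images.
- board: fixed plywood board, 320 x 560 mm, 12 mm thick, lying on the bench; origin at the centre of its underside, x axis across its short side pointing from the tags to the bins, y axis along the row of bins. All four bins and tags stand on it, in an order that varies, about 130 mm apart.
- bin_a: fixed bin with its tag holder; holds steel screws, heaped full to above its front lip. Origin on the board's top (12 mm above the bench), straight below the middle of the tag's hinge pin; x axis (yaw) points from tag to bin, y along the pin. Blue bin 100 mm wide, from 60 to 235 mm on x, 75 mm high, front lip 38 mm; the heap of a full one stays below 75 mm.
- pin_a (a point): middle of the hinge pin of the tag before bin_a, 55 mm above bin_a's origin, axes as bin_a's. Steel cheeks 3 mm thick at y = +-38 mm reach 5 mm above the pin; thin wire rests under the tag at y = +-27 mm reach 22 mm to either side (x) and 14 mm above the pin.
- tag_a (a joint): tag hinge, rad. White plate 62 mm wide, 4 thick, reaching 66 mm from the pin, about 28 g. 0: tipped 45 deg forward (away from bin), open ring uppermost; 0.785 upright; 1.571: laid 45 deg back (towards bin), solid disc uppermost. At rest its free edge is 47 mm beside and 47 mm above the pin, space below free. No spring: past upright by 10 deg it drops over by itself.
- bin_b: fixed bin with its tag holder; holds brass spacer sleeves, heaped full to above its front lip. Origin on the board's top (12 mm above the bench), straight below the middle of the tag's hinge pin; x axis (yaw) points from tag to bin, y along the pin. Blue bin 100 mm wide, from 60 to 235 mm on x, 75 mm high, front lip 38 mm; the heap of a full one stays below 75 mm.
- pin_b (a point): middle of the hinge pin of the tag before bin_b, 55 mm above bin_b's origin, axes as bin_b's. Steel cheeks 3 mm thick at y = +-38 mm reach 5 mm above the pin; thin wire rests under the tag at y = +-27 mm reach 22 mm to either side (x) and 14 mm above the pin.
- tag_b (a joint): tag hinge, rad. White plate 62 mm wide, 4 thick, reaching 66 mm from the pin, about 28 g. 0: tipped 45 deg forward (away from bin), open ring uppermost; 0.785 upright; 1.571: laid 45 deg back (towards bin), solid disc uppermost. At rest its free edge is 47 mm beside and 47 mm above the pin, space below free. No spring: past upright by 10 deg it drops over by itself.
- bin_c: fixed bin with its tag holder; holds brass spacer sleeves, nearly empty (four pieces on its floor). Origin on the board's top (12 mm above the bench), straight below the middle of the tag's hinge pin; x axis (yaw) points from tag to bin, y along the pin. Blue bin 100 mm wide, from 60 to 235 mm on x, 75 mm high, front lip 38 mm; the heap of a full one stays below 75 mm.
- pin_c (a point): middle of the hinge pin of the tag before bin_c, 55 mm above bin_c's origin, axes as bin_c's. Steel cheeks 3 mm thick at y = +-38 mm reach 5 mm above the pin; thin wire rests under the tag at y = +-27 mm reach 22 mm to either side (x) and 14 mm above the pin.
- tag_c (a joint): tag hinge, rad. White plate 62 mm wide, 4 thick, reaching 66 mm from the pin, about 28 g. 0: tipped 45 deg forward (away from bin), open ring uppermost; 0.785 upright; 1.571: laid 45 deg back (towards bin), solid disc uppermost. At rest its free edge is 47 mm beside and 47 mm above the pin, space below free. No spring: past upright by 10 deg it drops over by itself.
- bin_d: fixed bin with its tag holder; holds steel screws, nearly empty (four pieces on its floor). Origin on the board's top (12 mm above the bench), straight below the middle of the tag's hinge pin; x axis (yaw) points from tag to bin, y along the pin. Blue bin 100 mm wide, from 60 to 235 mm on x, 75 mm high, front lip 38 mm; the heap of a full one stays below 75 mm.
- pin_d (a point): middle of the hinge pin of the tag before bin_d, 55 mm above bin_d's origin, axes as bin_d's. Steel cheeks 3 mm thick at y = +-38 mm reach 5 mm above the pin; thin wire rests under the tag at y = +-27 mm reach 22 mm to either side (x) and 14 mm above the pin.
- tag_d (a joint): tag hinge, rad. White plate 62 mm wide, 4 thick, reaching 66 mm from the pin, about 28 g. 0: tipped 45 deg forward (away from bin), open ring uppermost; 0.785 upright; 1.571: laid 45 deg back (towards bin), solid disc uppermost. At rest its free edge is 47 mm beside and 47 mm above the pin, space below free. No spring: past upright by 10 deg it drops over by itself.
- jar: bystander: small amber glass jar, 28 mm across, 45 mm high, standing on the board between two tag holders; origin at the centre of its underside
- glue: bystander: small white glue bottle, 24 mm across, 55 mm high, standing on the board between two tag holders; origin at the centre of its underside
- cell: bystander: battery cell, 18 mm across, 52 mm high, standing on end on the board between two tag holders; origin at the centre of its underside
- tape: bystander: roll of paper tape lying flat, 90 mm across, 19 mm high, before the board on the left; origin at the centre of its underside
- driver: bystander: screwdriver, 190 mm long, lying before the board on the right; x axis along it towards the tip
- mug: bystander: white mug, 82 mm across, 92 mm high, at the right of the board; origin at the centre of its underside
- reel: bystander: grey reel, 60 mm across, 46 mm high, standing at the left of the board; origin at the centre of its underside
- carton: bystander: cardboard carton 110 x 80 x 60 mm at the right of the board; origin at the centre of its underside

How it is judged (in metres and radians):
At the end, for the whole second after the job is handed in: The tags of the two full bins (a, b) lie back towards their bins (joint above 1.45 rad) and the tags of the two nearly empty bins (c, d) lie forward (joint below 0.12 rad), and stay so (value of joint each of tag_a, tag_b above 1.45 rad and value of joint each of tag_c, tag_d below 0.12 rad); the robot touches nothing.
It fails at once if a tag that was already right was swung off its rest (more than 0.35 rad) (value of joint tag_b below 1.22 rad or value of joint tag_c above 0.35 rad).
It fails at once if a tag was pinched or pressed hard, or a bin or tag holder was knocked (over 15 N) (contact force between any of the fingers, the arm and bin_a above 15 N or contact force between any of the fingers, the arm and bin_b above 15 N or contact force between any of the fingers, the arm and bin_c above 15 N or contact force between any of the fingers, the arm and bin_d above 15 N).
It fails at once if a loose bystander was moved more than 15 mm or lifted (distance of any of jar, glue, cell, tape, driver, mug, reel, carton from where it was at the start of the episode above 0.015 m).
It also fails if it takes over 37 s, if anything falls off the work surface, if the arm or the gripper's body presses on something with over 40 N, if the wrist force passes 120 N, or if a joint passes its speed limit or range.

## Working session

There is one attempt and no reset: what is moved stays moved. The work goes in short steps, Python scripts to look and compute and a shell command to move; the robot and the scene stay as the last step left them, time stands still between calls to the robot, and variables do not carry over. Pictures are saved under pics/ and viewed, and the job is handed in when it is done.

```bash
mkdir -p pics; ls; python3 - <<'E'
from station import ctrl,get_image,camera_model,job
import cv2,numpy as np
s=ctrl.state();print(s['t'],s['position'],s['ee_rot'],s['opening'])
for n in('top','side'):
    im,d=get_image(n);cv2.imwrite(f'pics/{n}0.png',im[:,:,::-1]);np.save(f'{n}d.npy',d);np.save(f'{n}.npy',im)
    print(n,camera_model(n))
E
```

```text
pics
0.0 [ 259.61952588 -567.84503655  217.42730813] [[-4.15640725e-01 -9.98063656e-04 -9.09528335e-01]
 [ 9.09526270e-01  1.94066147e-03 -4.15641911e-01]
 [ 2.17992368e-03 -9.99997619e-01  1.01147172e-04]] 85.11867805128217
top {'camera_matrix': array([[423.23008592,   0.        , 279.75760856],
       [  0.        , 423.23008592, 205.9609686 ],
       [  0.        ,   0.        ,   1.        ]]), 'rvec': array([ 2.15560633, -2.13488112,  0.19896487]), 'tvec': array([  -8.07460007,  459.28063321, 1412.94685676])}
side {'camera_matrix': array([[512.1223098 ,   0.        , 280.90907777],
       [  0.        , 512.1223098 , 205.55871717],
       [  0.        ,   0.        ,   1.        ]]), 'rvec': array([ 2.06651439, -0.61320204,  0.36102296]), 'tvec': array([-366.4653458 ,  216.77008477, 1399.63669373])}
```

View pics/top0.png

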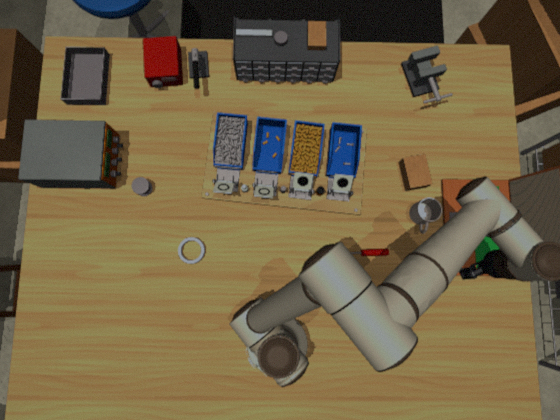

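View pics/side0.png

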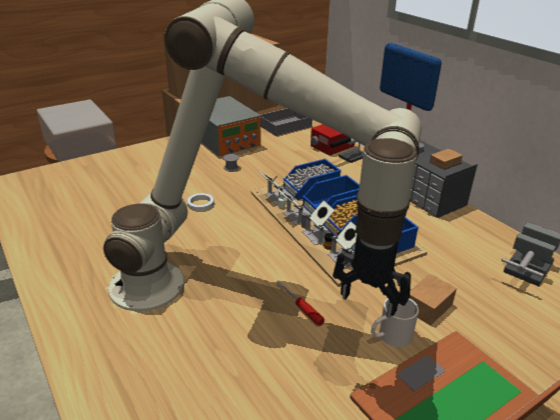

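```bash
cat > h.py <<'E'
import numpy as np,cv2
from station import camera_model
def cam(n):
    c=camera_model(n);R=cv2.Rodrigues(np.array(c['rvec']))[0];return c['camera_matrix'],R,np.array(c['tvec'])
def ray(n,u,v,z):
    K,R,t=cam(n);o=-R.T@t;d=R.T@np.linalg.inv(K)@[u,v,1];return o+d*(z-o[2])/d[2]
def proj(n,P):
    K,R,t=cam(n);p=K@(R@np.array(P,float)+t);return p[:2]/p[2]
def unp(n,u,v,d):
    K,R,t=cam(n);return R.T@(np.linalg.inv(K)@[u,v,1]*d-t)
E
python3 - <<'E'
import numpy as np,cv2
from h import *
im=np.load('top.npy');d=np.load('topd.npy')
c=im[100:220,195:375][:,:,::-1];cv2.imwrite('pics/topz.png',cv2.resize(c,None,fx=4.4,fy=4.4,interpolation=cv2.INTER_CUBIC))
s=np.load('side.npy');c=s[150:270,240:440][:,:,::-1];cv2.imwrite('pics/sidez.png',cv2.resize(c,None,fx=4,fy=4,interpolation=cv2.INTER_CUBIC))
# blue bins: rim
hsv=cv2.cvtColor(im,cv2.COLOR_RGB2HSV)
m=cv2.inRange(hsv,(100,120,40),(125,255,255));m[:105]=0;m[220:]=0;m[:,:200]=0;m[:,375:]=0
v,u=np.nonzero(m);P=np.array([unp('top',a,b,d[b,a]) for a,b in zip(u,v)])
R=P[(P[:,2]>80)&(P[:,2]<95)];print(len(P),np.percentile(P[:,2],[5,50,95]))
w=cv2.inRange(hsv,(0,0,150),(179,50,255));w[:165]=0;w[205:]=0;w[:,:205]=0;w[:,365:]=0
n,l,st,ce=cv2.connectedComponentsWithStats(w)
for i in range(1,n):
    if st[i,4]>40:
        v,u=np.nonzero(l==i);Q=np.array([unp('top',a,b,d[b,a]) for a,b in zip(u,v)]);Q=Q[(Q[:,2]>60)]
        if len(Q):print(st[i],ce[i],Q.mean(0).round(1),Q.min(0).round(),Q.max(0).round())
n,l,st,ce=cv2.connectedComponentsWithStats(m)
for i in range(1,n):
    if st[i,4]>40:
        v,u=np.nonzero(l==i);Q=np.array([unp('top',a,b,d[b,a]) for a,b in zip(u,v)]);Q=Q[(Q[:,2]>75)]
        if len(Q):print('bin',st[i],Q.mean(0).round(1),cv2.minAreaRect(Q[:,:2].astype(np.float32)))
E
```

```text
Traceback (most recent call last):
  File "h.py", line 10, in unp
    K,R,t=cam(n);return R.T@(np.linalg.inv(K)@[u,v,1]*d-t)
          ~~~^^^
  File "h.py", line 4, in cam
    c=camera_model(n);R=cv2.Rodrigues(np.array(c['rvec']))[0];return c['camera_matrix'],R,np.array(c['tvec'])
ValueError: time passes only in moves, steps and waits
```

View pics/topz.png

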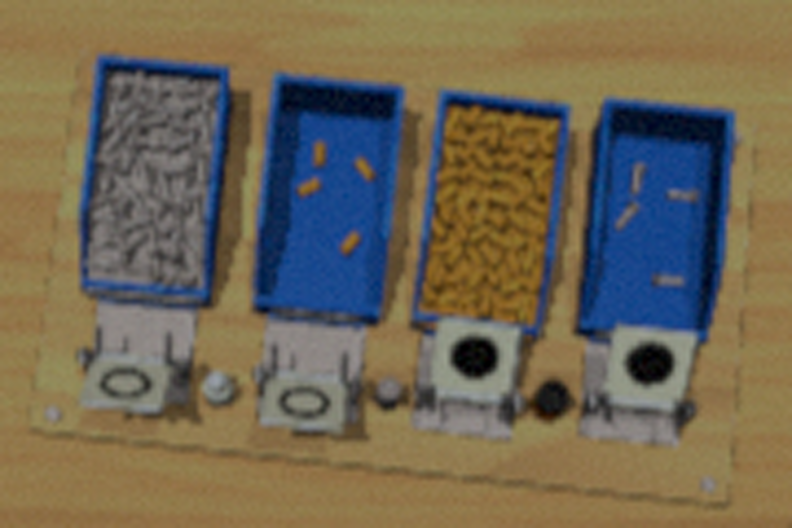

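View pics/sidez.png

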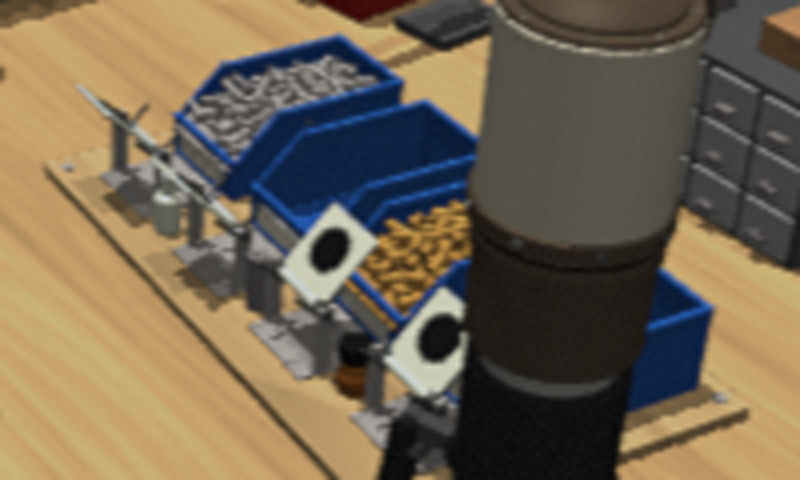

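The top crop shows four bins, left to right. They are a (full, ring: wrong), c (empty, ring: right), b (full, disc: right) and d (empty, disc: wrong). The tags are at about original px (224,187), (264,191), (303,181) and (343,183). Tags a and d need pushing.

```bash
python3 - <<'E'
s=open('h.py').read()
s=s.replace("def cam(n):\n    c=camera_model(n);","C={n:camera_model(n) for n in('top','side')}\ndef cam(n):\n    c=C[n];")
open('h.py','w').write(s)
E
cat > m.py <<'E'
import numpy as np,cv2
from h import *
im=np.load('top.npy');d=np.load('topd.npy')
hsv=cv2.cvtColor(im,cv2.COLOR_RGB2HSV)
m=cv2.inRange(hsv,(100,120,40),(125,255,255));m[:105]=0;m[220:]=0;m[:,:200]=0;m[:,375:]=0
def pts(k):
    v,u=np.nonzero(k);return np.array([unp('top',a,b,d[b,a]) for a,b in zip(u,v)])
w=cv2.inRange(hsv,(0,0,130),(179,70,255));w[:165]=0;w[205:]=0;w[:,:205]=0;w[:,365:]=0
for name,(u,v) in dict(a=(224,187),c=(264,191),b=(303,181),d=(343,183)).items():
    k=np.zeros_like(w);k[v-14:v+15,u-14:u+15]=255
    Q=pts(k);Q=Q[(Q[:,2]>84)&(Q[:,2]<122)]
    print('tag',name,len(Q),Q.mean(0).round(1),Q.min(0).round(),Q.max(0).round(),np.array(cv2.minAreaRect(Q[:,:2].astype(np.float32))[0]).round(1))
n,l,st,ce=cv2.connectedComponentsWithStats(m)
for i in range(1,n):
    if st[i,4]>40:
        Q=pts(l==i);Q=Q[(Q[:,2]>78)]
        if len(Q)>5:print('bin',st[i],Q.mean(0).round(1),cv2.minAreaRect(Q[:,:2].astype(np.float32)))
for nm,p in dict(boardBL=(195+33/4.4,100+430/4.4),boardBR=(195+728/4.4,100+502/4.4),screwL=(195+53/4.4,100+414/4.4),screwR=(195+708/4.4,100+485/4.4)).items(): print(nm,ray('top',*p,12).round(1))
E
python3 m.py
```

```text
tag a 160 [507.1 186.3 101.3] [490. 156.  84.] [527. 217. 119.] [508.6 186.1]
tag c 159 [494.   52.  101.7] [475.  20.  84.] [515.  83. 121.] [495.9  52.2]
tag b 224 [543.2 -77.6 100.7] [ 490. -108.   84.] [562. -46. 118.] [527.1 -75.3]
tag d 228 [ 538.8 -209.8  100.6] [ 488. -241.   84.] [ 560. -177.  120.] [ 524.1 -206.9]
bin [214 113  33  56 306] [719.4 163.7  86.2] ((701.9820556640625, 169.89158630371094), (100.9537124633789, 137.52093505859375), 85.28504943847656)
bin [ 253  117   34   57 1427] [686.2  24.9 134.3] ((492.38934326171875, 51.32262420654297), (100.67516326904297, 533.7103881835938), 84.86548614501953)
bin [291 121  33  43 166] [ 694.2 -100.4   86.8] ((678.5363159179688, -94.18708038330078), (100.581298828125, 135.73316955566406), 82.67061614990234)
bin [ 327  123   35   55 1445] [ 666.3 -216.8  138.1] ((471.0630187988281, -143.22601318359375), (129.6468048095703, 587.2255859375), 68.33183288574219)
boardBL [489.6 265.5  12. ]
boardBR [ 438.1 -286.3   12. ]
screwL [502.7 250.2  12. ]
screwR [ 451.5 -270.7   12. ]
```

```bash
cat >> m.py <<'E'
print('--')
ex=np.array([np.cos(.088),-np.sin(.088)]);ey=np.array([-ex[1],ex[0]])
for name,(u,v,s) in dict(a=(224,187,-1),c=(264,191,-1),b=(303,181,1),d=(343,183,1)).items():
    k=np.zeros_like(w);k[v-14:v+15,u-14:u+15]=255
    Q=pts(k);Q=Q[(Q[:,2]>92)&(Q[:,2]<122)]
    X=Q[:,:2]@ex;Y=Q[:,:2]@ey
    r=X-s*(Q[:,2]-67-2.8); px=np.median(r);g=abs(r-px)<8
    py=(Y[g].min()+Y[g].max())/2
    print(name,'pin local',px.round(1),r[g].std().round(1),py.round(1),(Y[g].max()-Y[g].min()).round(1),'zmax',Q[g,2].max().round(),'world',(px*ex+py*ey).round(1))
E
python3 m.py | sed -n '/--/,$p'
```

```text
--
a pin local 520.1 2.4 230.0 60.7 zmax 119.0 world [538.3 183.4]
c pin local 519.3 2.6 95.8 61.3 zmax 121.0 world [525.7  49.8]
b pin local 516.9 3.6 -28.9 61.6 zmax 118.0 world [512.3 -74.2]
d pin local 524.9 3.7 -160.9 61.4 zmax 120.0 world [ 508.7 -206.4]
```

```bash
python3 -m handwheel '[[[0,0,0,0,0.104,0,-1],[0,0,0,0,0.104,0,-1],[0,0,0,0,0.104,0,-1],[0,0,0,0,0.104,0,-1],[0,0,0,0,0.104,0,-1]]]' 20
```

```text
t: 0.6
position: [258.9, -566.2, 214.1]
ee_rot: [[0.112, -0.004, -0.994], [0.994, 0.008, 0.112], [0.007, -1.0, 0.005]]
wrist_force: [-0.1, -0.2, -0.3]
opening: 12.2
```

```bash
python3 -m handwheel '[[[38,-1,-30,0,0,0,-1],[38,-1,-30,0,0,0,-1],[38,-1,-30,0,0,0,-1],[38,-1,-30,0,0,0,-1],[38,-1,-30,0,0,0,-1]]]'; python3 -m handwheel '[[[38,-1,-30,0,0,0,-1],[38,-1,-30,0,0,0,-1],[38,-1,-30,0,0,0,-1],[30,-1,-20,0,0,0,-1],[0,0,0,0,0,0,-1]]]'
```

```text
t: 1.1
position: [429.9, -392.9, 215.9]
ee_rot: [[0.127, -0.009, -0.992], [0.992, 0.012, 0.127], [0.011, -1.0, 0.01]]
wrist_force: [1.0, -0.3, -0.9]
opening: 0.2
t: 1.6
position: [563.6, -253.5, 217.8]
ee_rot: [[0.121, -0.012, -0.993], [0.993, 0.014, 0.121], [0.013, -1.0, 0.014]]
wrist_force: [0.1, -0.2, 0.1]
opening: -0.2
```

```bash
python3 -m handwheel '[[[26,0,-20,0,0,0,-1],[20,0,-12,0,0,0,-1],[0,15,0,0,0,0,-1],[0,25,0,0,0,0,-1],[0,20,0,0,0,0,-1]]]'; python3 - <<'E'
from station import get_image
import cv2,numpy as np
from h import *
im,d=get_image('top');np.save('t1.npy',im);np.save('t1d.npy',d)
im2,d2=get_image('side')
cv2.imwrite('pics/s1.png',cv2.resize(im2[130:280,240:440,::-1],None,fx=4,fy=4,interpolation=cv2.INTER_CUBIC))
E
```

```text
t: 2.1
position: [601.6, -209.8, 157.2]
ee_rot: [[0.12, -0.01, -0.993], [0.993, 0.014, 0.119], [0.012, -1.0, 0.012]]
wrist_force: [-0.2, -0.6, -0.8]
opening: -0.4
```

View pics/s1.png

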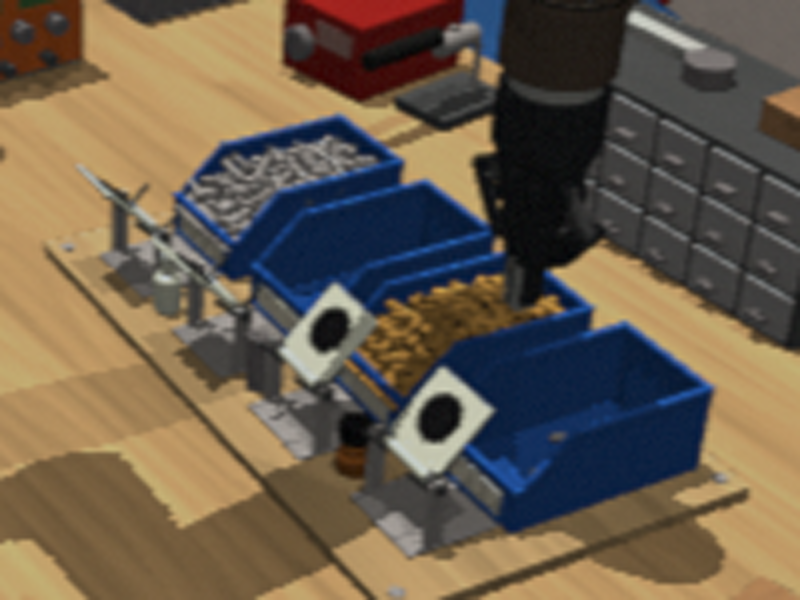

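```bash
python3 - <<'E'
from h import *
for P in [(601.6,-209.8,132),(601.6,-209.8,140),(508.7,-206.4,67),(538.3,183.4,67),(508.7+47,-210.5,114)]: print(P,proj('side',P).round(1),proj('top',P).round(1))
E
```

```text
(601.6, -209.8, 132) [369.1 215.9] [343.7 159.1]
(601.6, -209.8, 140) [369.4 213.6] [344.1 158.4]
(508.7, -206.4, 67) [341.4 243.9] [339.9 190.9]
(538.3, 183.4, 67) [275.5 183.5] [224.8 180.9]
(555.7, -210.5, 114) [356.5 226. ] [343.2 174.1]
```

```bash
python3 - <<'E'
from station import get_image,ctrl
from h import *
s=ctrl.state();print(s['t'],s['position'],s['qd'])
im,d=get_image('side');cv2.imwrite('pics/s2.png',cv2.resize(im[180:230,345:395,::-1],None,fx=12,fy=12,interpolation=cv2.INTER_NEAREST))
for v in range(195,225,2):
    print(v,[tuple(unp('side',u,v,d[v,u]).round().astype(int)) for u in (367,370,373)])
E
```

```text
2.2 [ 599.67619637 -209.64126674  155.05769029] [-0.00164286 -0.0304541   0.06279685  0.02888617 -0.03096641 -0.00217031]
195 [(np.int64(587), np.int64(-205), np.int64(204)), (np.int64(584), np.int64(-220), np.int64(213)), (np.int64(583), np.int64(-232), np.int64(219))]
197 [(np.int64(586), np.int64(-208), np.int64(200)), (np.int64(593), np.int64(-212), np.int64(199)), (np.int64(594), np.int64(-222), np.int64(204))]
199 [(np.int64(585), np.int64(-210), np.int64(194)), (np.int64(589), np.int64(-217), np.int64(196)), (np.int64(598), np.int64(-220), np.int64(195))]
201 [(np.int64(588), np.int64(-208), np.int64(186)), (np.int64(589), np.int64(-218), np.int64(191)), (np.int64(599), np.int64(-220), np.int64(188))]
203 [(np.int64(585), np.int64(-212), np.int64(182)), (np.int64(588), np.int64(-220), np.int64(185)), (np.int64(598), np.int64(-221), np.int64(183))]
205 [(np.int64(585), np.int64(-212), np.int64(176)), (np.int64(589), np.int64(-220), np.int64(179)), (np.int64(602), np.int64(-219), np.int64(174))]
207 [(np.int64(694), np.int64(-106), np.int64(76)), (np.int64(700), np.int64(-113), 
[... 528 characters left out ...]
(-143), np.int64(77)), (np.int64(670), np.int64(-147), np.int64(76)), (np.int64(688), np.int64(-142), np.int64(67))]
217 [(np.int64(664), np.int64(-141), np.int64(68)), (np.int64(674), np.int64(-144), np.int64(66)), (np.int64(657), np.int64(-173), np.int64(88))]
219 [(np.int64(633), np.int64(-172), np.int64(89)), (np.int64(645), np.int64(-173), np.int64(85)), (np.int64(655), np.int64(-175), np.int64(83))]
221 [(np.int64(637), np.int64(-169), np.int64(78)), (np.int64(643), np.int64(-176), np.int64(80)), (np.int64(658), np.int64(-174), np.int64(74))]
223 [(np.int64(638), np.int64(-169), np.int64(71)), (np.int64(642), np.int64(-178), np.int64(74)), (np.int64(657), np.int64(-176), np.int64(68))]
```

View pics/s2.png

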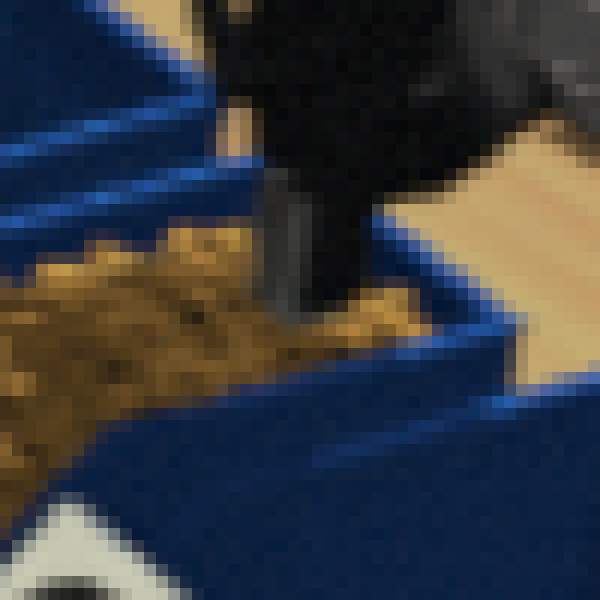

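```bash
python3 - <<'E'
from h import *
R=[-.416,.909,0]
P=np.array([259.6,-567.8,217.4])
for s in(1,-1):
  for dz in(-12,0,30): print(s,dz,proj('side',P+np.array(R)*s*50+[0,0,dz]).round(1))
im=np.load('side.npy');cv2.imwrite('pics/s0z.png',cv2.resize(im[240:320,320:430,::-1],None,fx=7,fy=7,interpolation=cv2.INTER_NEAREST))
E
```

```text
1 -12 [342.5 310.1]
1 0 [343.  305.7]
1 30 [344.2 294.5]
-1 -12 [389.  329.8]
-1 0 [389.8 325.3]
-1 30 [391.8 314. ]
```

View pics/s0z.png

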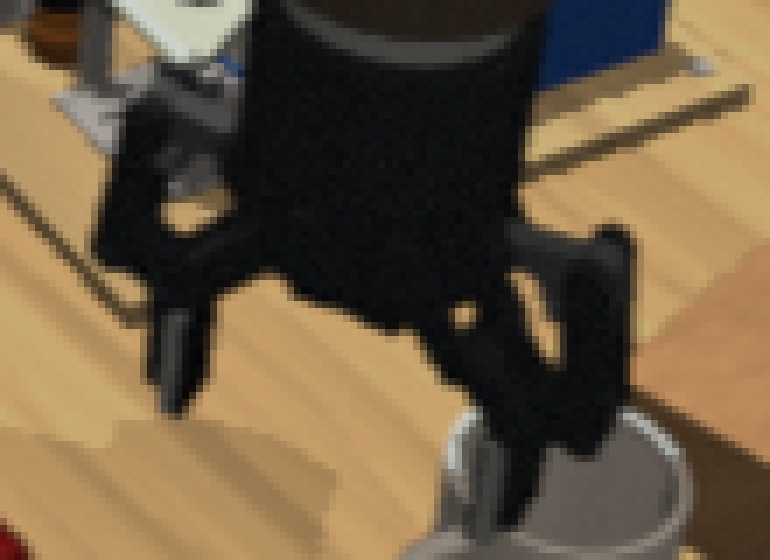

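```bash
python3 - <<'E'
from h import *
for z in (160,165,170,175,180): print(z,proj('side',(591,-216,z)).round(1))
E
python3 -m handwheel '[[[0,15,0,0,0,0,-1],[0,15,0,0,0,0,-1],[0,12,0,0,0,0,-1],[0,0,0,0,0,0,-1],[0,0,0,0,0,0,-1]]]'
python3 - <<'E'
from station import get_image,ctrl
from h import *
im,d=get_image('side');cv2.imwrite('pics/s3.png',cv2.resize(im[170:270,320:420,::-1],None,fx=6,fy=6,interpolation=cv2.INTER_NEAREST))
for v in range(206,236,2):
    print(v,[tuple(int(k) for k in unp('side',u,v,d[v,u]).round()) for u in (363,366,369)])
E
```

```text
160 [368.8 209.7]
165 [369.  208.3]
170 [369.2 206.8]
175 [369.4 205.2]
180 [369.6 203.7]
t: 2.75
position: [603.4, -212.9, 120.9]
ee_rot: [[0.121, -0.002, -0.993], [0.993, 0.01, 0.121], [0.009, -1.0, 0.004]]
wrist_force: [-0.5, -0.9, 0.7]
opening: 0.1
206 [(683, -99, 79), (596, -199, 162), (590, -215, 172)]
208 [(674, -109, 80), (598, -198, 154), (590, -216, 166)]
210 [(667, -118, 80), (589, -207, 155), (588, -220, 162)]
212 [(661, -124, 78), (591, -206, 147), (592, -217, 153)]
214 [(645, -142, 86), (591, -207, 141), (595, -215, 144)]
216 [(647, -140, 77), (658, -142, 74), (591, -220, 141)]
218 [(648, -140, 69), (658, -143, 67), (644, -170, 87)]
220 [(618, -171, 90), (628, -174, 88), (640, -174, 84)]
222 [(617, -173, 84), (632, -171, 78), (640, -175, 77)]
224 [(618, -173, 77), (635, -169, 68), (647, -170, 64)]
226 [(622, -170, 66), (633, -172, 63), (647, -170, 57)]
228 [(624, -169, 58), (632, -174, 57), (640, -178, 57)]
230 [(623, -172, 52), (639, -168, 44), (646, -174, 45)]
232 [(623, -172, 45), (637, -172, 40), (648, -173, 36)]
234 [(624, -173, 38), (637, -172, 32), (649, -173, 28)]
```

View pics/s3.png

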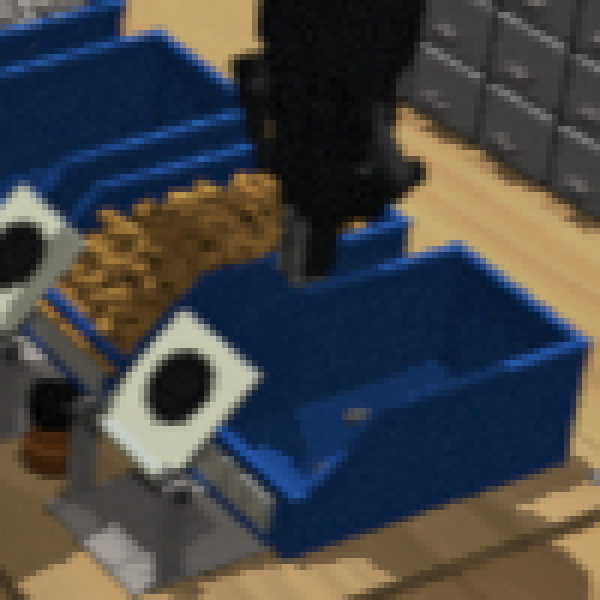

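```bash
python3 -m handwheel '[[[0,14,0,0,0,0,-1],[0,14,0,0,0,0,-1],[0,12,0,0,0,0,-1],[0,0,12,0,0,0,-1],[0,0,8,0,0,0,-1]]]'
python3 - <<'E'
from station import get_image,ctrl
from h import *
im,d=get_image('side');cv2.imwrite('pics/s4.png',cv2.resize(im[170:270,320:420,::-1],None,fx=6,fy=6,interpolation=cv2.INTER_NEAREST))
E
```

```text
t: 3.3
position: [584.8, -210.2, 78.8]
ee_rot: [[0.121, 0.002, -0.993], [0.993, 0.009, 0.121], [0.01, -1.0, -0.0]]
wrist_force: [-0.5, 0.3, 1.0]
opening: -0.3
```

View pics/s4.png

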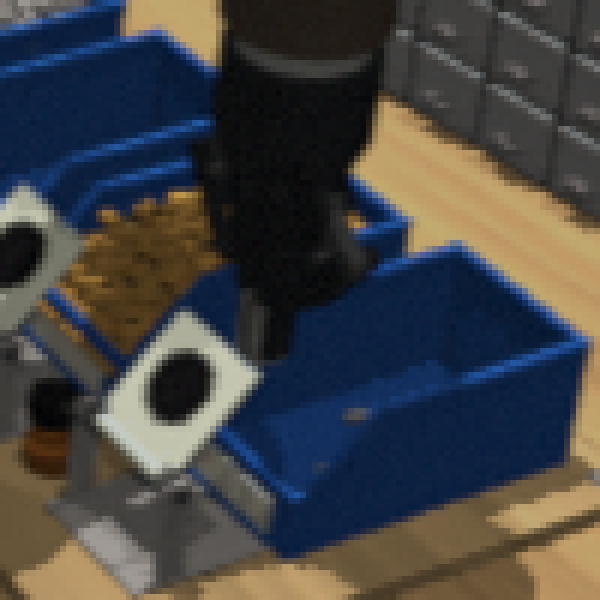

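The fingertip is just behind tag d's free edge, at about px (364,230), and roughly 15 mm below it. Next I push forward slowly.

```bash
python3 -m handwheel '[[[0,-1,8,0,0,0,-1],[0,-1,8,0,0,0,-1],[0,-1,8,0,0,0,-1],[0,-1,8,0,0,0,-1],[0,-1,8,0,0,0,-1]]]'; python3 -m handwheel '[[[0,-1,8,0,0,0,-1],[0,-1,8,0,0,0,-1],[0,-1,8,0,0,0,-1],[0,-1,8,0,0,0,-1],[0,-1,0,0,0,0,-1]]]'
python3 - <<'E'
from station import get_image,ctrl
from h import *
im,d=get_image('side');cv2.imwrite('pics/s5.png',cv2.resize(im[170:270,320:420,::-1],None,fx=6,fy=6,interpolation=cv2.INTER_NEAREST))
E
```

```text
t: 3.85
position: [542.4, -205.0, 84.8]
ee_rot: [[0.121, 0.004, -0.993], [0.993, 0.009, 0.121], [0.01, -1.0, -0.002]]
wrist_force: [0.2, -0.3, -0.1]
opening: 0.3
t: 4.35
position: [506.1, -200.6, 90.6]
ee_rot: [[0.121, 0.003, -0.993], [0.993, 0.01, 0.121], [0.01, -1.0, -0.002]]
wrist_force: [0.9, 1.1, 0.6]
opening: -0.0
```

View pics/s5.png

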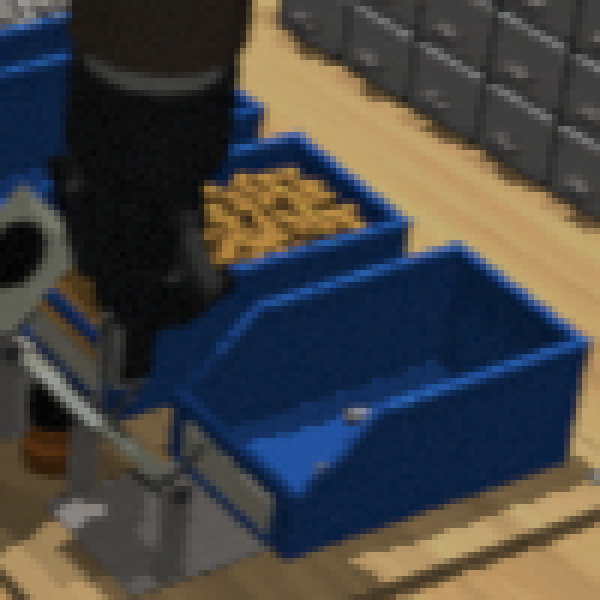

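Tag d now lies forward. The finger is clear of it, so I lift and travel to the front of tag a.

```bash
python3 -m handwheel '[[[0,-10,-4,0,0,0,-1],[0,-25,-3,0,0,0,-1],[0,-30,0,0,0,0,-1],[0,-15,0,0,0,0,-1],[10,-5,5,0,0,0,-1]]]'; python3 -m handwheel '[[[30,0,10,0,0,0,-1],[42,0,14,0,0,0,-1],[42,0,14,0,0,0,-1],[42,0,14,0,0,0,-1],[42,0,14,0,0,0,-1]]]';  python3 -m handwheel '[[[42,0,14,0,0,0,-1],[42,0,14,0,0,0,-1],[42,0,14,0,0,0,-1],[25,0,10,0,0,0,-1],[0,0,0,0,0,0,-1]]]'
```

```text
t: 4.9
position: [512.8, -192.9, 180.6]
ee_rot: [[0.121, 0.005, -0.993], [0.993, 0.008, 0.121], [0.008, -1.0, -0.004]]
wrist_force: [-0.2, -0.2, -0.3]
opening: 0.0
t: 5.4
position: [471.5, 17.1, 182.8]
ee_rot: [[0.13, 0.008, -0.992], [0.992, 0.007, 0.13], [0.008, -1.0, -0.007]]
wrist_force: [0.4, -0.1, 0.8]
opening: 0.0
t: 5.9
position: [434.1, 186.0, 184.0]
ee_rot: [[0.121, 0.008, -0.993], [0.993, 0.009, 0.121], [0.01, -1.0, -0.007]]
wrist_force: [0.3, 0.3, -0.2]
opening: -0.1
```

```bash
python3 -m handwheel '[[[6,20,0,0,0,0,-1],[0,30,0,0,0,0,-1],[0,30,0,0,0,0,-1],[0,20,0,0,0,0,-1],[0,2,0,0,0,0,-1]]]'
python3 - <<'E'
from station import get_image,ctrl
from h import *
im,d=get_image('side');cv2.imwrite('pics/s6.png',cv2.resize(im[140:270,210:370,::-1],None,fx=5,fy=4.6,interpolation=cv2.INTER_CUBIC))
im,d=get_image('top');cv2.imwrite('pics/t6.png',cv2.resize(im[100:220,195:375,::-1],None,fx=4.4,fy=4.4,interpolation=cv2.INTER_CUBIC))
E
```

```text
t: 6.4
position: [435.0, 194.4, 80.0]
ee_rot: [[0.118, 0.01, -0.993], [0.993, 0.011, 0.118], [0.012, -1.0, -0.009]]
wrist_force: [0.9, 0.8, -0.0]
opening: -0.2
```

View pics/s6.png

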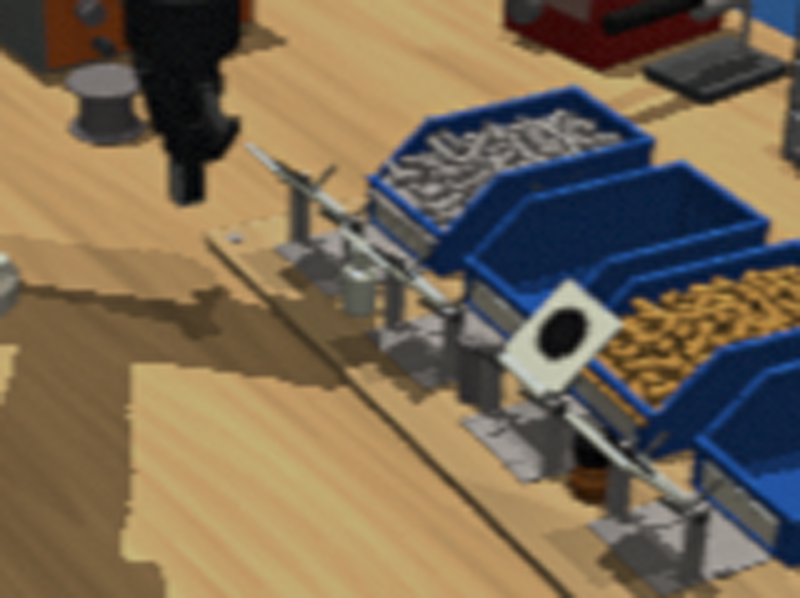

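View pics/t6.png

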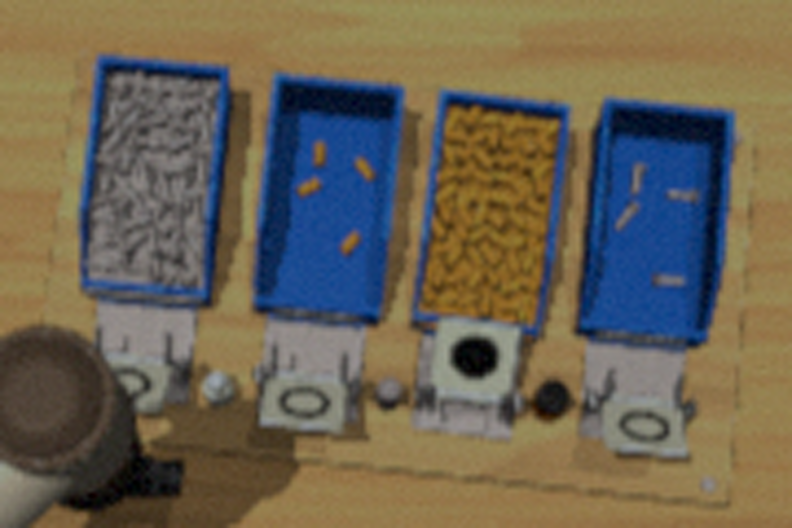

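```bash
python3 - <<'E'
from h import *
for z in (75,90,97,105): print(z,proj('side',(424,185,z)).round(1),proj('side',(435,194,z)).round(1))
print((proj('top',(435,194,300))-[195,100])*4.4)
print((proj('side',(538.3-47,187.4,114))-[210,140])*[5,4.6])
E
```

```text
75 [246.3 190.3] [247.7 188.2]
90 [246.2 186.3] [247.7 184.3]
97 [246.1 184.5] [247.6 182.4]
105 [246.1 182.3] [247.6 180.3]
[ 70.85025481 433.15127931]
[265.84012125 158.21995875]
```

```bash
python3 -m handwheel '[[[0,0,-12,0,0,0,-1],[0,0,-12,0,0,0,-1],[0,0,-8,0,0,0,-1],[0,0,-8,0,0,0,-1],[0,0,-8,0,0,0,-1]]]'; python3 -m handwheel '[[[0,0,-8,0,0,0,-1],[0,0,-8,0,0,0,-1],[0,0,-8,0,0,0,-1],[0,0,-8,0,0,0,-1],[0,0,-8,0,0,0,-1]]]'
python3 - <<'E'
from station import get_image,ctrl
from h import *
im,d=get_image('side');cv2.imwrite('pics/s7.png',cv2.resize(im[140:270,210:370,::-1],None,fx=5,fy=4.6,interpolation=cv2.INTER_CUBIC))
E
```

```text
t: 7.0
position: [490.8, 190.8, 87.8]
ee_rot: [[0.117, 0.022, -0.993], [0.993, 0.019, 0.118], [0.021, -1.0, -0.02]]
wrist_force: [0.2, 0.6, 0.2]
opening: -0.3
t: 7.5
position: [534.3, 185.4, 88.6]
ee_rot: [[0.118, 0.022, -0.993], [0.993, 0.019, 0.118], [0.021, -1.0, -0.02]]
wrist_force: [-0.1, 1.2, 0.4]
opening: -0.2
```

View pics/s7.png

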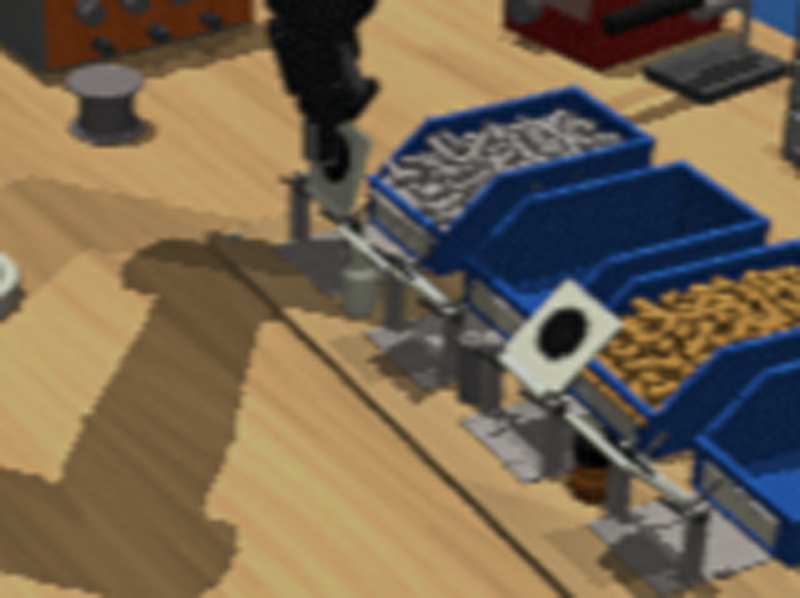

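Tag a is about upright at crop (338,170). I push a little further.

```bash
python3 -m handwheel '[[[0,0,-6,0,0,0,-1],[0,0,-6,0,0,0,-1],[0,0,0,0,0,0,-1],[0,0,0,0,0,0,-1],[0,0,0,0,0,0,-1]]]'
python3 - <<'E'
from station import get_image,ctrl
from h import *
im,d=get_image('side');cv2.imwrite('pics/s8.png',cv2.resize(im[140:270,210:370,::-1],None,fx=5,fy=4.6,interpolation=cv2.INTER_CUBIC))
E
```

```text
t: 8.05
position: [548.5, 183.8, 88.6]
ee_rot: [[0.118, 0.022, -0.993], [0.993, 0.019, 0.119], [0.021, -1.0, -0.02]]
wrist_force: [0.5, -1.5, -0.1]
opening: -0.0
```

View pics/s8.png

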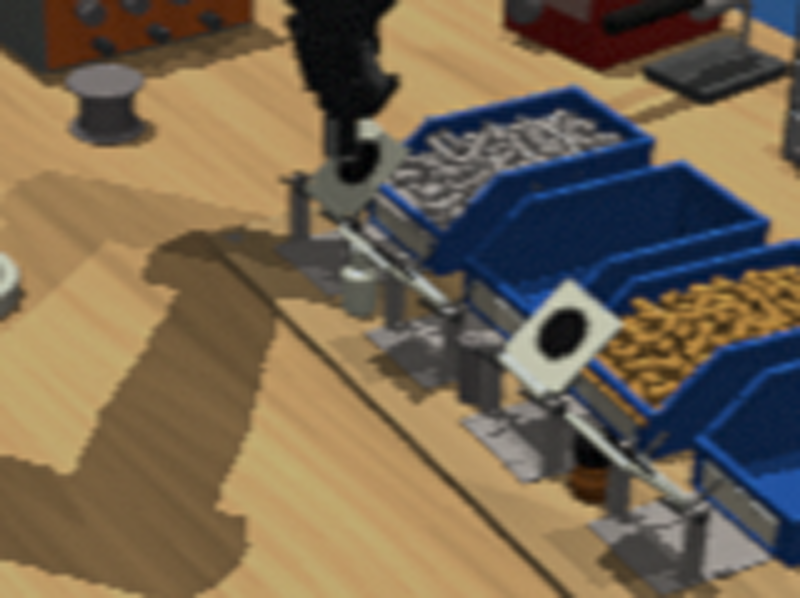

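Tag a has dropped back and shows its disc at crop (355,165). I retreat forward and up, then check with the top view.

```bash
python3 -m handwheel '[[[0,-2,15,0,0,0,-1],[0,-10,25,0,0,0,-1],[0,-30,30,0,0,0,-1],[0,-40,40,0,0,0,-1],[0,-30,40,0,0,0,-1]]]'; python3 -m handwheel '[[[0,-5,45,0,0,0,-1],[0,0,20,0,0,0,-1],[0,0,0,0,0,0,-1],[0,0,0,0,0,0,-1],[0,0,0,0,0,0,-1]]]'
python3 - <<'E'
from station import get_image,ctrl
im,d=get_image('top')
import numpy as np;np.save('top.npy',im);np.save('topd.npy',d)
from h import *
cv2.imwrite('pics/t9.png',cv2.resize(im[100:220,195:375,::-1],None,fx=4.4,fy=4.4,interpolation=cv2.INTER_CUBIC))
im,d=get_image('side');cv2.imwrite('pics/s9.png',cv2.resize(im[140:270,210:370,::-1],None,fx=5,fy=4.6,interpolation=cv2.INTER_CUBIC))
E
sed -i 's/a=(224,187,-1)/a=(224,177,1)/;s/d=(343,183,1)/d=(341,195,-1)/' m.py; python3 m.py | sed -n '/--/,$p'
```

```text
t: 8.6
position: [399.1, 198.0, 190.7]
ee_rot: [[0.123, 0.014, -0.992], [0.992, 0.012, 0.123], [0.013, -1.0, -0.013]]
wrist_force: [0.5, 1.6, 1.7]
opening: -0.2
t: 9.1
position: [330.6, 207.3, 200.7]
ee_rot: [[0.117, 0.023, -0.993], [0.993, 0.023, 0.117], [0.026, -0.999, -0.02]]
wrist_force: [0.5, -0.1, -0.4]
opening: 0.3
--
a pin local 518.5 3.2 229.9 60.4 zmax 120.0 world [536.7 183.4]
c pin local 519.3 2.8 95.7 61.2 zmax 119.0 world [525.7  49.7]
b pin local 517.5 3.6 -28.7 61.5 zmax 120.0 world [513.  -74.1]
d pin local 526.3 2.4 -161.1 61.1 zmax 119.0 world [ 510.1 -206.7]
```

View pics/t9.png

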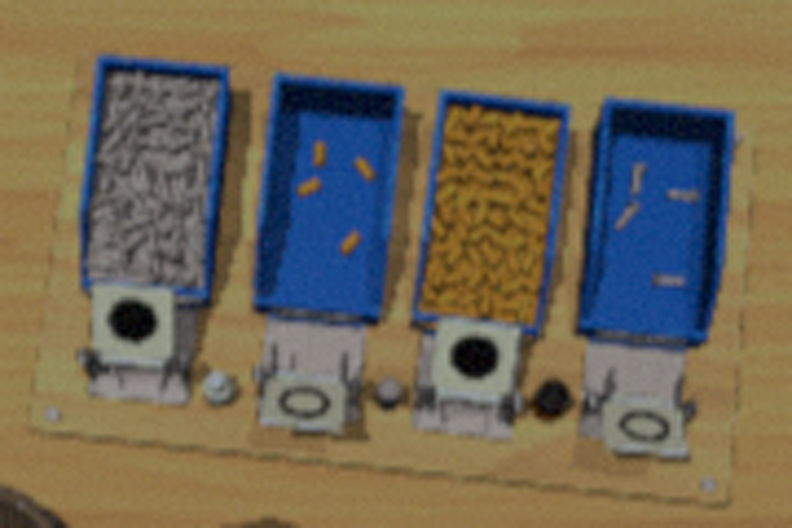

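View pics/s9.png

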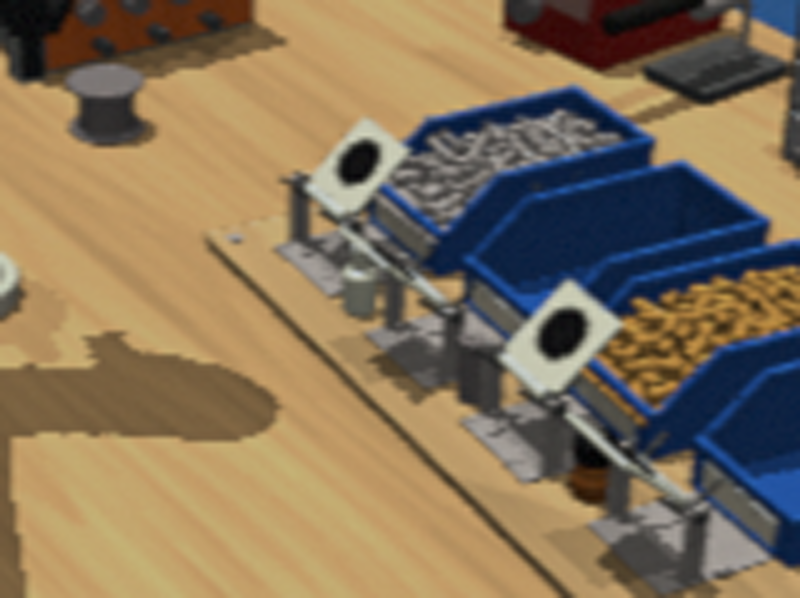

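Tags a and b show the disc and tags c and d the ring. All four lie at 45° with their edges about 119 mm up. The jar, glue and cell are where they were and the arm is clear.

```bash
python3 -c "
from station import job
print(job.finish_job())"
```

```text
the job is handed in; nothing more can be done
None
```

I tipped the two wrong tags with the shut fingertips and handed the job in after about 9 s of robot time. No verdict is reported. Tag d (nearly empty, screws) now lies forward and shows its ring. Tag a (full, screws) now lies back and shows its disc. I left tags b and c alone.

**Last checks:** In the top and side pictures a and b show the disc, and c and d the ring. The depth points put all four tags at their 45° rest, with free edges 119–120 mm above the bench. The measured pins of b and c stayed within 1 mm of the first measurement. The wrist force readings taken at the end of each call stayed below about 2.5 N. The jar, glue and cell look unmoved. I did not re-measure the other loose things, but the tool passed well above them.

**One disagreement:** The cameras showed the fingertips about 17 mm above the reported TCP height, where they should have been 25 mm below it. The bins and tags matched their stated heights in the pictures, so I set the working height by the cameras. I did not find the cause.

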